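# Unlatch a trailer coupler and hold its drawbar up off the ball

## Robot

A 7-joint arm with a two-finger parallel gripper is mounted at the origin on the work surface. World frame = base frame: x ahead of the robot, y to its left, z up, the work surface at z = 0. Lengths are in m, angles in rad, forces in N, time in s.
With the tool pointing down it reaches from about 0.425 to 0.925 m from the base axis. Payload 6.8 kg.
Tool frame: the origin (TCP) lies on the front face of the gripper's body, between the roots of the fingers; the fingertips stand 73 mm ahead of it and the grasp point (between the pads) lies 54 mm ahead of it; z points along the fingers, x is the direction in which the jaws open and shut, and the axes are right-handed (so a half turn about z gives the same grasp; the last joint's range is limited). The gripper opens to 85 mm and grips with 20 to 120 N. Pads are 22 mm wide; open, the fingers measure 114 mm over their backs; the gripper's body (76 mm by 85 mm) begins 54 mm behind the grasp point. The pads swing forward as they close: fully open they stand 13 mm farther back than shut.
Start: joints at [1.234, 0.477, 0.022, 1.555, -0.011, 1.109, -0.083], TCP at [0.153, -0.657, 0.304] pointing down, gripper open.
Joint ranges: [-2.96, 2.96], [-0.34, 2.1], [-1.41, 1.46], [0.24, 2.44], [-1.37, 4.51], [0.17, 1.92], [-2.96, 2.96]. Speed limits (rad/s): [2.39, 2.39, 3.14, 3.14, 3.14, 3.14, 3.14].

## Interface

Orientations are given as a unit quaternion [w, x, y, z].
In Python, from station import get_obs, read_camera, hand_in gives the robot as it stands. The module is installed in compiled form; this text tells all that it offers.
- The arm moves only by the shell command python3 -m creep 'ROWS' [FORCE]. ROWS is JSON, a list that holds one entry, the list of rows, each a list of 7 numbers: the turn, a rotation vector about the tool's x, y, z in rad, then the shift along the tool's x, y, z in m, then the finger opening in m, from 0 to 0.0854. A call has 1 to 20 rows; each row shifts and turns the pose as measured when the row begins, along the tool's axes as they then stand; what a row does not reach is not made up. A row lasts 1/12 s, in which the tool goes at most 41.7 mm and 7.16 degrees, less where a joint would pass 70% of its speed; a pose out of reach is approached as far as the arm can. A call is refused whole if a number of a shift passes 0.0417 or a number of a turn 0.125, either way. A call with a gripper value outside its range is refused whole. The fingers move at their own pace and stop on an object; FORCE is the grip in N (left out, the last holds). Time passes only in rows, so rows that do not move let the fingers close. It gives the time, the measured TCP pose, the force and the opening at its end, in the units of the state.
- get_obs(): the state, without advancing time (a new reading comes with each control period).
- read_camera(name): name is "side" or "top"; returns a dict with "color" (420x560x3 uint8, red, green, blue), "range_z" (420x560 float32, m along the optical axis (not along the pixel's ray), 0 where there is no reading), "fovy" (degrees; the focal length in pixels is half the picture's height over the tangent of half this angle, whatever the lens; pixels are square), "cx", "cy" (the principal point, pixels), "D" ([k1, k2, p1, p2, k3] as OpenCV has them; the pictures are not rectified), "rvec" (rotation vector, rad) and "tvec" (3), from world to camera coordinates, as OpenCV has them. Camera axes: x right, y down, z forward; pixel columns grow to the right and rows downward; lengths in m; the calibration is good to about 2 mm. A picture is of the moment at which its call begins.
- hand_in(): hands the job in, once; it reports no verdict.
The state is a dict: "t": time; "q": joint angles; "joint_vel": joint speeds; "joint_torque": joint torques, N m; "eef_pos": TCP position; "tool_rot": TCP orientation; "contact_force": force on the tool from outside, world axes, zero at the start; "torque": the same for the moment, N m; "gripper_width": opening from 0.0 (shut) to 1.0 (fully open).
Only numpy, scipy, OpenCV 4.12 (cv2) and the standard library are available. Lean on these libraries where they do the work, as an engineer would, in place of code of your own. Each camera call takes 0.05 s, during which the arm holds its last target.

## Task

The drawbar of the bike trailer being built is parked on the ball of the jig. Take the knob of the coupler's spring latch, pull it sideways out to its stop while the coupler still sits on the ball, and with it held out lift the drawbar up off the ball; finish while still gripping and holding the drawbar up steady, with the coupler about 10 cm higher than it sat. Leave the loose things on the bench where they are.

Things in the scene. Friction and masses are not known exactly. Their poses are not given: they have to be found in the camera images.
- knob (a point): centre of the waist of the black latch pull knob. Round, 22 mm in diameter, 31 mm long, between a 34 mm outer flange and a 28 mm inner collar; axis level, square to the drawbar; 92 mm from the ball on its right seen from the robot (jig's -y), 80 mm above the bench. A 10 mm rod joins it to the coupler's latch guide, whose end is 37 mm away. Free space beneath, before and behind it. It cannot turn.
- latch (a joint): travel of the latch in m: 0 = sprung home (keeper under the ball, coupler locked), 0.024 = out at its stop. Pulled out, the knob moves straight away from the coupler along its own axis (jig's -y). The spring pulls back with 5 N at 0 and 12 N at 0.024 and shuts the latch when it is let go. The coupler is free of the ball beyond 0.018. The drawbar can be lifted by the knob.
- ball (a point): centre of the fixed steel hitch ball, 30 mm in diameter, 95 mm above the bench, on a neck and square pedestal screwed to the jig's plywood. Axes are the jig's: +x level from the ball along the drawbar to its hinge, away from the robot; +y to the left; +z up.
- drawbar: aluminium tube 30 x 30 mm with the coupler, a dark steel inverted cup 54 mm in diameter, at its near end. Origin: centre of the cup's ball socket, 22 mm above its rim, at ball while coupled. +x runs along the tube; the hinge's level axis (along y) lies 340 mm along x, 10 mm up z. Swings up 0 to 0.9 rad from level, falls back if let go; 4 to 7 N to lift at the coupler. Locked, it rises 1 mm.
- spool: spool of tinned wire standing on end, 46 mm across, 52 mm tall; origin under its centre
- flux_tin: open round tin of flux, 58 mm across, 19 mm tall; origin under its centre
- tin_lid: the tin's round lid lying loose, 62 mm across, 9 mm tall; origin under its centre
- pliers: combination pliers lying flat, about 170 mm long, 16 mm thick; origin under the pivot, jaws along its +x
- screwdriver: screwdriver with wooden handle lying flat; origin under its middle, tip along its +x
- glue_bottle: glue bottle standing upright, 52 mm across, 150 mm tall; origin under its centre
- spanner: open-ended spanner lying flat; origin under its middle
Mind the look-alikes: they are no part of the job. Several things have the shape of the screwdriver; the one meant has the colours described above.

How it is judged:
On the way, in this order (a step that is already met when the one before it is completed fails the run):
1. the latch is pulled out while the coupler still sits on the ball (value of joint latch above 0.017 m and z of drawbar in the frame of ball below 0.008 m and contact force between the fingers and drawbar above 1 N), for 0.1 s.
2. the coupler is lifted clear of the ball, gripped by the robot (z of drawbar in the frame of ball above 0.045 m and contact force between the fingers and drawbar above 1 N), for 0.2 s.
At the end, for the whole second after the job is handed in: Fingers still grip the drawbar or its knob (over 1 N) and hold it still (under 0.08 rad/s), socket centre 70 to 150 mm above the ball's centre; no loose thing bears on the drawbar, each is within 30 mm of where it was, spool and bottle upright (z of drawbar in the frame of ball between 0.07 and 0.15 m and contact force between the fingers and drawbar above 1 N and angular speed of drawbar below 0.08 rad/s and contact force between drawbar and spool below 0.3 N and contact force between drawbar and flux_tin below 0.3 N and contact force between drawbar and tin_lid below 0.3 N and contact force between drawbar and pliers below 0.3 N and contact force between drawbar and screwdriver below 0.3 N and contact force between drawbar and glue_bottle below 0.3 N and contact force between drawbar and spanner below 0.3 N and distance of each of spool, flux_tin, tin_lid, pliers, screwdriver, glue_bottle, spanner from where it was at the start of the episode below 0.03 m and angle between each of spool, glue_bottle's own z axis and vertical below 0.5 rad); the arm keeps its last pose, push and grip.
It fails at once if a loose thing on the bench is pushed away (distance of any of spool, flux_tin, tin_lid, pliers, screwdriver, glue_bottle, spanner from where it was at the start of the episode above 0.03 m).
It fails at once if the spool or the glue bottle is tipped over (angle between any of spool, glue_bottle's own z axis and vertical above 0.5 rad).
It also fails if it takes over 32 s, if anything falls off the work surface, if the arm or the gripper's body presses on something with over 40 N, if the wrist force passes 120 N, or if a joint passes its speed limit or range.

## Working session

There is one attempt and no reset: what is moved stays moved. The work goes in short steps, Python scripts to look and compute and a shell command to move; the robot and the scene stay as the last step left them, time stands still between calls to the robot, and variables do not carry over. Pictures are saved under pics/ and viewed, and the job is handed in when it is done.

```bash
mkdir -p pics
cat > h.py <<'E'
import numpy as np, cv2
from station import get_obs, read_camera
def cam(n):
    c=read_camera(n)
    H=c['color'].shape[0]; f=H/2/np.tan(np.radians(c['fovy'])/2)
    K=np.array([[f,0,c['cx']],[0,f,c['cy']],[0,0,1]]); R,_=cv2.Rodrigues(np.array(c['rvec'],float))
    return c,K,np.array(c['D'],float),R,np.array(c['tvec'],float).reshape(3)
def ray(C,u,v):
    c,K,D,R,t=C
    p=cv2.undistortPoints(np.array([[[u,v]]],float),K,D)[0,0]
    d=R.T@np.array([p[0],p[1],1.]); o=-R.T@t
    return o,d
def depthpt(C,u,v):
    o,d=ray(C,u,v); return o+d*float(C[0]['range_z'][int(round(v)),int(round(u))])
def onplane(C,u,v,z):
    o,d=ray(C,u,v); return o+d*(z-o[2])/d[2]
def proj(C,P):
    c,K,D,R,t=C
    return cv2.projectPoints(np.array(P,float).reshape(-1,1,3),np.array(c['rvec'],float),t,K,D)[0].reshape(-1,2)
E
python3 - <<'E'
from h import *
print(get_obs())
for n in('side','top'):
    C=cam(n); cv2.imwrite(f'pics/{n}0.png',C[0]['color'][:,:,::-1])
    print(n,C[0]['fovy'],C[2],-C[3].T@C[4],C[3][2])
E
```

```text
{'t': 0.0, 'q': array([ 1.23390565,  0.47778422,  0.02234392,  1.55645562, -0.01150956,
        1.10926791, -0.08308947]), 'joint_vel': array([ 1.11264971e-05, -1.86367893e-03, -1.07296341e-03,  8.83058326e-04,
        7.30277619e-04,  9.27331211e-04,  2.67402552e-03]), 'joint_torque': array([-5.46787232e-04, -5.96444035e+01,  1.60701815e+00, -2.81204510e+01,
        1.22867691e-02,  9.34755779e-03, -7.81196036e-06]), 'eef_pos': array([ 0.152982  , -0.65696888,  0.30293455]), 'tool_rot': array([-5.04976090e-04,  7.83205711e-01, -6.21762025e-01, -7.37087526e-04]), 'contact_force': array([ 0.36421136,  0.45768722, -0.06535046]), 'torque': array([0.02924119, 0.02393694, 0.00147695]), 'gripper_width': 1.0021751232844294}
side 45.022741495068445 [-1.78136283e-05  0.00000000e+00  0.00000000e+00  0.00000000e+00
  0.00000000e+00] [-0.14603718  1.22926614  0.96632278] [ 0.41582361 -0.74287617 -0.5246196 ]
top 51.131860327368116 [-0.02887367  0.          0.          0.          0.        ] [4.81220215e-01 4.61949208e-04 1.30334908e+00] [ 0.05318408  0.00591541 -0.9985672 ]
```

View pics/side0.png

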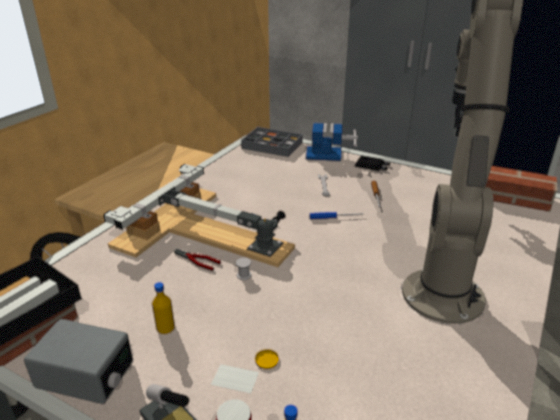

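View pics/top0.png

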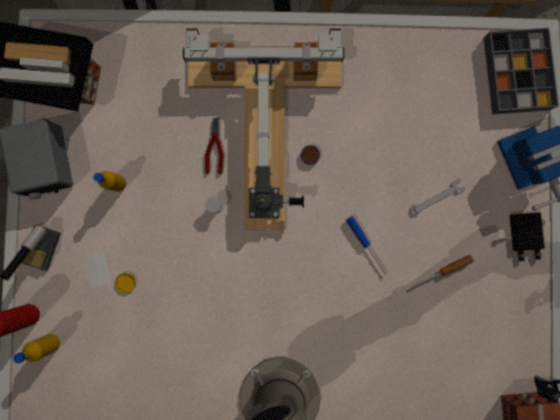

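The side view shows the drawbar on its plywood with the knob at about (280,215). In the top view the coupler is at (263,203), the knob at (296,201) and the flux tin nearby at (311,155). I'll enlarge that area and measure it.

Run:
```python
from h import *
S=cam('side');T=cam('top')
a=cv2.resize(T[0]['color'][130:250,210:350,::-1],None,fx=5,fy=5,interpolation=cv2.INTER_CUBIC)
b=cv2.resize(S[0]['color'][180:280,220:320,::-1],None,fx=6,fy=6,interpolation=cv2.INTER_CUBIC)
cv2.imwrite('pics/tc.png',a);cv2.imwrite('pics/sc.png',b)
```

```text
(no output)
```

View pics/tc.png

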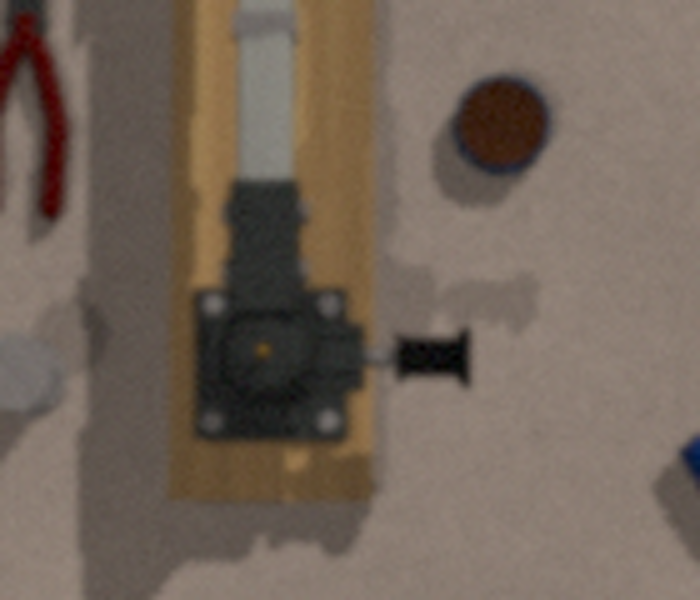

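View pics/sc.png

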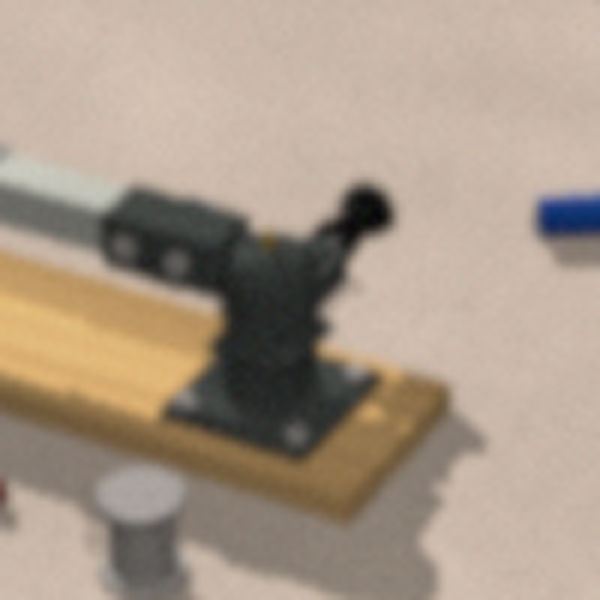

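Run:
```python
from h import *
S=cam('side');T=cam('top')
def tc(x,y): return (x+.5)/5-.5+210,(y+.5)/5-.5+130
w=tc(432,356); k=onplane(T,*w,0.080); print('knob',k, 'proj side',proj(S,k))
for n,p in dict(flange=(465,356),collar=(400,356),cuptop=(263,352)).items(): print(n,tc(*p),onplane(T,*tc(*p),.08))
# tube top midline by bright mask
hsv=cv2.cvtColor(T[0]['color'],cv2.COLOR_RGB2HSV)
pts=[]
for v in range(85,165,8):
    r=hsv[v,245:285]; m=np.where((r[:,1]<60)&(r[:,2]>110))[0]
    if len(m)>5: pts.append(onplane(T,245+m.mean(),v,.12)); print(v,245+m.min(),245+m.max(),pts[-1],T[0]['range_z'][v,int(245+m.mean())])
pts=np.array(pts); pf=np.polyfit(pts[:,0],pts[:,1],1); print('slope',pf)
# edges of plywood: colour
for v in (100,120,140,160,210,225):
    r=hsv[v,235:300]; m=np.where((r[:,1]>85)&(r[:,0]<25))[0]; print(v,235+m.min(),235+m.max(),onplane(T,235+m.min(),v,.018),onplane(T,235+m.max(),v,.018))
# knob depth
sub=T[0]['range_z'][196:207,285:306]
print(depthpt(T,296,201),depthpt(T,297,201),depthpt(T,263,200))
c=T[0]
print('side knob depth', depthpt(S,280.5,214.5))
for n,p in dict(flux=(311,155),driver=(358,225),spool=(215,205)).items(): print(n,onplane(T,*p,.02))
# rendering proj of knob in side
im=S[0]['color'][180:280,220:320,::-1]; b=cv2.resize(im,None,fx=6,fy=6,interpolation=cv2.INTER_CUBIC)
p=(proj(S,k)[0]-[220,180]+.5)*6; cv2.circle(b,tuple(int(x) for x in p),3,(0,0,255),-1); cv2.imwrite('pics/sc2.png',b)
```

```text
knob [ 0.56921925 -0.03404819  0.08      ] proj side [[278.48938924 216.07781326]]
flange (302.6, 200.8) [ 0.56961253 -0.05247694  0.08      ]
collar (289.6, 200.8) [ 0.56883813 -0.01617693  0.08      ]
cuptop (262.2, 200.0) [0.56944932 0.0604143  0.08      ]
85 258 268 [0.88336406 0.06394586 0.12      ] 1.2067581
93 258 268 [0.86094793 0.06339778 0.12      ] 1.20663
101 258 268 [0.83859512 0.06285221 0.12      ] 1.2004021
109 258 268 [0.81630403 0.0623091  0.12      ] 1.2025043
117 258 268 [0.79407311 0.06176842 0.12      ] 1.199963
125 258 268 [0.77190079 0.0612301  0.12      ] 1.197593
133 257 268 [0.74975061 0.06243012 0.12      ] 1.192366
141 258 268 [0.72772588 0.06016044 0.12      ] 1.1981512
149 258 268 [0.70572029 0.059629   0.12      ] 1.1947203
157 258 267 [0.68373938 0.06045911 0.12      ] 1.1925664
slope [0.01951336 0.04653511]
100 245 284 [0.87139655 0.12192906 0.018     ] [0.87367688 0.00578804 0.018     ]
120 245 284 [0.81094916 0.12029344 0.018     ] [0.81326038 0.00450925 0.018     ]
140 245 284 [0.75089596 0.1186814  0.018     ] [0.75323786 0.00323767 0.018     ]
160 244 284 [0.6911513  0.12004641 0.018     ] [0.69358371 0.00197278 0.018     ]
210 244 284 [0.54338751 0.11614805 0.018     ] [ 0.54589853 -0.00116351  0.018     ]
225 244 283 [0.49942129 0.11500393 0.018     ] [0.50189277 0.00082775 0.018     ]
[ 0.56785143 -0.03374027  0.09130409] [ 0.5684074  -0.0367186   0.08435618] [0.56657583 0.05626873 0.12047937]
side knob depth [ 0.5658892  -0.04192102  0.08301096]
flux [ 0.70978654 -0.07728285  0.02      ]
driver [ 0.50654235 -0.21828934  0.02      ]
spool [0.55614636 0.2014737  0.02      ]
```

View pics/sc2.png

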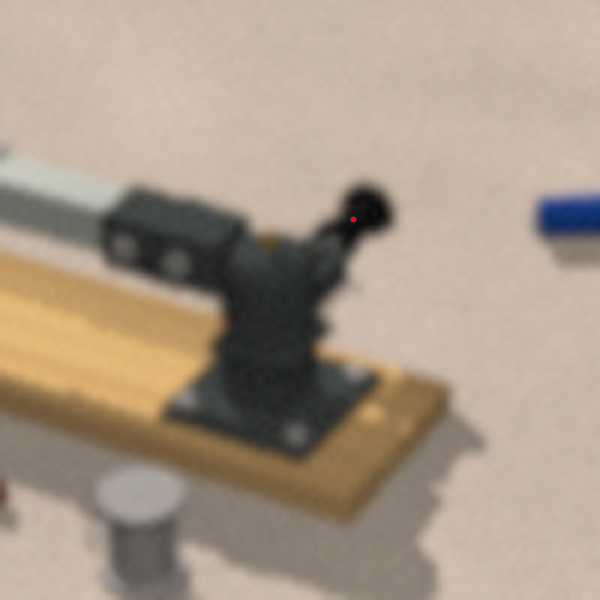

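Knob is at about (0.569, −0.034, 0.080), jig yaw about +0.02 rad, and both views agree. The loose things are well clear. I'll swing over on an arc.

```bash
python3 -m creep '[[[0,0,-0.07,-0.003,-0.04,0,0.07],[0,0,-0.07,-0.003,-0.04,0,0.07],[0,0,-0.07,-0.003,-0.04,0,0.07],[0,0,-0.07,-0.003,-0.04,0,0.07],[0,0,-0.07,-0.003,-0.04,0,0.07],[0,0,-0.07,-0.003,-0.04,0,0.07],[0,0,-0.07,-0.003,-0.04,0,0.07],[0,0,-0.07,-0.003,-0.04,0,0.07],[0,0,-0.07,-0.003,-0.04,0,0.07],[0,0,-0.07,-0.003,-0.04,0,0.07]]]' 60
```

```text
t: 1.13
eef_pos: [0.4725, -0.4305, 0.3002]
tool_rot: [0.004, 0.95, -0.312, -0.002]
contact_force: [1.3, -0.5, 0.2]
gripper_width: 0.821
```

```bash
cat > w.py <<'E'
from h import *
from scipy.spatial.transform import Rotation as Ro
import sys
o=get_obs(); q=o['tool_rot']; R=Ro.from_quat([q[1],q[2],q[3],q[0]])
yaw=.021; kn=np.array([float(x) for x in sys.argv[1:4]] if len(sys.argv)>3 else [.569,-.034,.080])
X=np.array([np.cos(yaw),np.sin(yaw),0]);Z=np.array([0,0,-1.]);Y=np.cross(Z,X)
G=Ro.from_matrix(np.c_[X,Y,Z])
tcp=kn+[0,0,.054]; r=R.as_matrix()
print('t',o['t'],'pos',o['eef_pos'].round(4),'F',o['contact_force'].round(1),'w',o['gripper_width'])
print('need turn(tool)',(R.inv()*G).as_rotvec().round(3),'shift(tool) to knob grasp',(r.T@(tcp-o['eef_pos'])).round(4))
print('q',o['q'].round(2)); print('x',r[:,0].round(3),'y',r[:,1].round(3),'z',r[:,2].round(3))
E
python3 w.py
```

```text
t 1.1333 pos [ 0.4725 -0.4305  0.3002] F [ 1.3 -0.5  0.2] w 0.8208471077286346
need turn(tool) [ 0.008  0.005 -0.656] shift(tool) to knob grasp [-0.1574 -0.3778  0.1632]
q [ 0.8   0.43 -0.23  1.64  0.12  1.09 -0.09]
x [ 0.805 -0.594 -0.002] y [-0.593 -0.805  0.009] z [-0.007 -0.006 -1.   ]
```

```bash
python3 -m creep '[[[0,0,-0.067,-0.003,-0.04,0.004,0.07],[0,0,-0.067,-0.003,-0.04,0.004,0.07],[0,0,-0.067,-0.003,-0.04,0.004,0.07],[0,0,-0.067,-0.003,-0.04,0.004,0.07],[0,0,-0.067,-0.003,-0.04,0.004,0.07],[0,0,-0.067,-0.003,-0.04,0.004,0.07],[0,0,-0.067,-0.003,-0.04,0.004,0.07],[0,0,-0.067,-0.003,-0.04,0.004,0.07],[0,0,-0.067,-0.003,-0.04,0.004,0.07],[0,0,-0.067,-0.003,-0.04,0.004,0.07]]]' 60; python3 w.py
```

```text
t: 1.97
eef_pos: [0.5741, -0.0373, 0.2581]
tool_rot: [0.004, 0.999, 0.034, 0.001]
contact_force: [1.3, 0.6, 0.5]
gripper_width: 0.82
t 1.9667 pos [ 0.5741 -0.0373  0.2581] F [1.3 0.6 0.5] w 0.8201215909860267
need turn(tool) [ 0.008 -0.002  0.048] shift(tool) to knob grasp [-0.0052 -0.0046  0.124 ]
q [ 0.34  0.41 -0.5   1.82  0.24  0.97 -0.19]
x [0.998 0.069 0.002] y [ 0.069 -0.998  0.008] z [ 0.003 -0.008 -1.   ]
```

```bash
python3 -m creep '[[[0.004,0,0.024,-0.0025,-0.002,0,0.07],[0.004,0,0.024,-0.0025,-0.002,0.01,0.07],[0,0,0,0,0,0.02,0.07],[0,0,0,0,0,0.02,0.07],[0,0,0,0,0,0,0.07]]]' 60; python3 w.py
python3 - <<'E'
from h import *
T=cam('top');S=cam('side')
a=cv2.resize(T[0]['color'][130:250,210:350,::-1],None,fx=4,fy=4,interpolation=cv2.INTER_CUBIC)[:400]
b=cv2.resize(S[0]['color'][160:260,230:330,::-1],None,fx=4,fy=4,interpolation=cv2.INTER_CUBIC)
cv2.imwrite('pics/a1.png',np.hstack([a[:,150:],b]))
E
```

```text
t: 2.38
eef_pos: [0.5684, -0.0178, 0.2081]
tool_rot: [-0.003, 1.0, 0.021, 0.003]
contact_force: [0.2, -1.1, -0.4]
gripper_width: 0.823
t 2.3833 pos [ 0.5684 -0.0178  0.2081] F [ 0.2 -1.1 -0.4] w 0.8232761699984956
need turn(tool) [-0.006 -0.006  0.02 ] shift(tool) to knob grasp [-0.0005  0.0167  0.074 ]
q [ 0.3   0.46 -0.48  1.88  0.27  0.86 -0.27]
x [0.999 0.041 0.006] y [ 0.041 -0.999 -0.006] z [ 0.006  0.007 -1.   ]
```

View pics/a1.png

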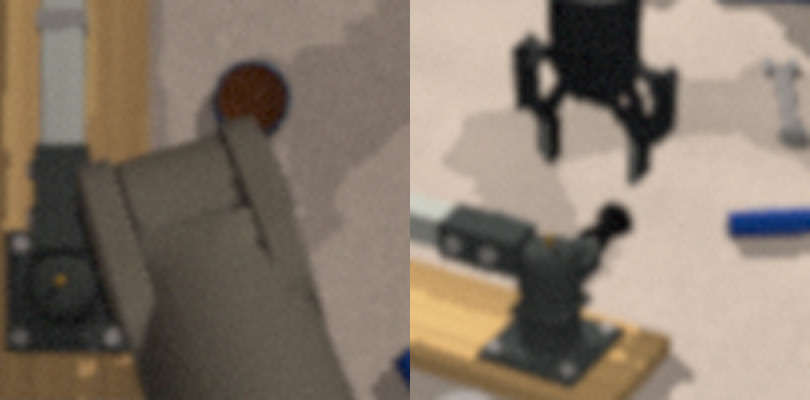

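The top view is hidden by the arm. The side view shows the open fingers straddling above the knob at crop (612,220). Momentum carried the tool 17 mm in +y, so I'll correct that and descend part-way.

```bash
python3 -m creep '[[[0,0,0.01,0,0.008,0,0.07],[-0.003,-0.003,0.005,0,0.006,0.01,0.07],[0,0,0,0,0.002,0.01,0.07],[0,0,0,0,0,0.01,0.07],[0,0,0,0,0,0,0.07],[0,0,0,0,0,0,0.07]]]' 60; python3 w.py
```

```text
t: 2.98
eef_pos: [0.5735, -0.0385, 0.1822]
tool_rot: [-0.001, 1.0, 0.009, 0.007]
contact_force: [-0.0, 0.1, 1.3]
gripper_width: 0.82
t 2.9833 pos [ 0.5735 -0.0385  0.1822] F [-0.   0.1  1.3] w 0.8197997489003229
need turn(tool) [-0.001 -0.013 -0.002] shift(tool) to knob grasp [-0.0051 -0.0045  0.0481]
q [ 0.31  0.49 -0.46  1.89  0.29  0.81 -0.28]
x [1.    0.019 0.013] y [ 0.019 -1.    -0.001] z [ 0.013  0.002 -1.   ]
```

```bash
python3 -m creep '[[[0,-0.006,0,-0.0025,-0.002,0,0.07],[0,-0.006,0,-0.002,-0.0015,0,0.07],[0,0,0,0,0,0.01,0.07],[0,0,0,0,0,0.012,0.07],[0,0,0,0,0,0.012,0.07],[0,0,0,0,0,0.006,0.07],[0,0,0,0,0,0,0.07],[0,0,0,0,0,0,0.07]]]' 60; python3 w.py
```

```text
t: 3.65
eef_pos: [0.568, -0.0334, 0.1372]
tool_rot: [-0.001, 1.0, 0.01, -0.001]
contact_force: [-0.1, -0.1, 0.4]
gripper_width: 0.821
t 3.65 pos [ 0.568  -0.0334  0.1372] F [-0.1 -0.1  0.4] w 0.820585327707005
need turn(tool) [-0.002  0.001 -0.   ] shift(tool) to knob grasp [0.001  0.0007 0.0031]
q [ 0.28  0.55 -0.43  1.92  0.33  0.74 -0.32]
x [ 1.     0.021 -0.001] y [ 0.021 -1.    -0.002] z [-0.001  0.002 -1.   ]
```

```bash
python3 -m creep '[[[0,0,0,0.001,0.0007,0.003,0.07],[0,0,0,0,0,0,0.07],[0,0,0,0,0,0,0.04],[0,0,0,0,0,0,0.03],[0,0,0,0,0,0,0.01],[0,0,0,0,0,0,0.01],[0,0,0,0,0,0,0.01],[0,0,0,0,0,0,0.01]]]' 60; python3 w.py
python3 - <<'E'
from h import *
S=cam('side')
cv2.imwrite('pics/a2.png',cv2.resize(S[0]['color'][160:260,230:330,::-1],None,fx=6,fy=6,interpolation=cv2.INTER_CUBIC))
E
```

```text
t: 4.32
eef_pos: [0.5692, -0.0342, 0.135]
tool_rot: [-0.001, 1.0, 0.01, -0.0]
contact_force: [1.0, 0.8, -3.1]
gripper_width: 0.238
t 4.3167 pos [ 0.5692 -0.0342  0.135 ] F [ 1.   0.8 -3.1] w 0.23753693822207714
need turn(tool) [-0.002  0.001 -0.001] shift(tool) to knob grasp [-0.0002 -0.0002  0.001 ]
q [ 0.28  0.56 -0.43  1.92  0.33  0.74 -0.32]
x [ 1.     0.02  -0.001] y [ 0.02  -1.    -0.002] z [-0.001  0.002 -1.   ]
```

View pics/a2.png

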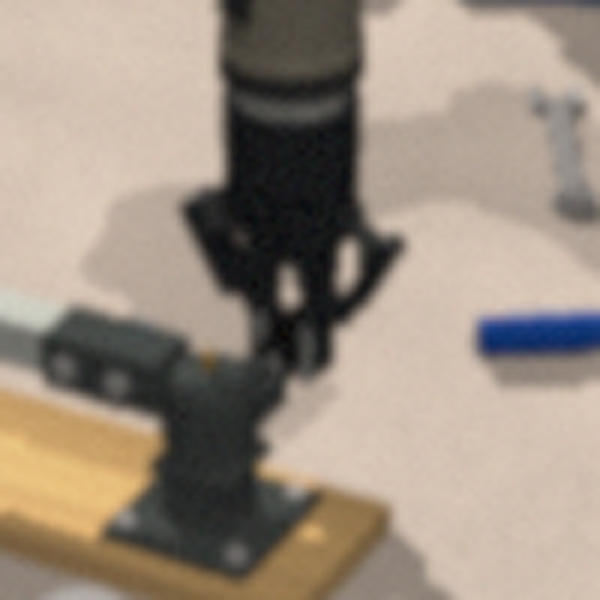

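The fingers closed on the knob at crop (290,345), with the opening at about 20–22 mm, which matches the waist. Now I'll pull along tool +y (jig −y).

```bash
python3 -m creep '[[[0,0,0,0,0.003,0,0.005],[0,0,0,0,0.004,0,0.005],[0,0,0,0,0.005,0,0.005],[0,0,0,0,0.005,0,0.005],[0,0,0,0,0.005,0,0.005]]]' 80; python3 w.py
```

```text
t: 4.78
eef_pos: [0.5695, -0.0448, 0.1349]
tool_rot: [-0.008, 1.0, 0.014, -0.0]
contact_force: [-0.9, 8.9, 0.9]
gripper_width: 0.229
t 4.7833 pos [ 0.5695 -0.0448  0.1349] F [-0.9  8.9  0.9] w 0.22942333412024807
need turn(tool) [-0.017 -0.     0.007] shift(tool) to knob grasp [-0.0002 -0.0108  0.0011]
q [ 0.32  0.56 -0.44  1.91  0.32  0.74 -0.28]
x [1.    0.028 0.   ] y [ 0.028 -0.999 -0.017] z [-0.     0.017 -1.   ]
```

```bash
python3 -m creep '[[[-0.003,0,0.002,0,0.006,0,0.005],[-0.003,0,0.002,0,0.006,0,0.005],[-0.003,0,0.002,0,0.006,0,0.005],[-0.003,0,0,0,0.006,0,0.005]]]' 80; python3 w.py
```

```text
t: 5.12
eef_pos: [0.5697, -0.0548, 0.1349]
tool_rot: [-0.011, 1.0, 0.015, 0.0]
contact_force: [-2.5, 10.7, 0.9]
gripper_width: 0.233
t 5.1167 pos [ 0.5697 -0.0548  0.1349] F [-2.5 10.7  0.9] w 0.23260325296915593
need turn(tool) [-0.023 -0.     0.009] shift(tool) to knob grasp [-0.0001 -0.0208  0.0014]
q [ 0.34  0.57 -0.45  1.91  0.32  0.74 -0.25]
x [1.   0.03 0.  ] y [ 0.03  -0.999 -0.023] z [-0.     0.023 -1.   ]
```

```bash
python3 -m creep '[[[-0.005,0,0.002,0,0.006,0,0.005],[-0.005,0,0.002,0,0.005,0,0.005],[-0.004,0,0.002,0,0.005,0,0.005],[-0.004,0,0,0,0.004,0,0.005]]]' 80; python3 w.py
```

```text
t: 5.45
eef_pos: [0.5698, -0.0579, 0.1349]
tool_rot: [-0.013, 1.0, 0.016, 0.0]
contact_force: [-1.8, 11.2, 0.0]
gripper_width: 0.228
t 5.45 pos [ 0.5698 -0.0579  0.1349] F [-1.8 11.2  0. ] w 0.2282781667701833
need turn(tool) [-0.026 -0.     0.012] shift(tool) to knob grasp [-0.     -0.0239  0.0015]
q [ 0.35  0.57 -0.45  1.91  0.31  0.74 -0.24]
x [0.999 0.033 0.001] y [ 0.033 -0.999 -0.026] z [-0.     0.026 -1.   ]
```

```bash
python3 -m creep '[[[-0.008,0,0.004,0,0.007,0,0.005],[-0.008,0,0.003,0,0.007,0,0.005],[-0.008,0,0.003,0,0.007,0,0.005]]]' 80; python3 w.py
```

```text
t: 5.7
eef_pos: [0.5699, -0.0597, 0.1349]
tool_rot: [-0.013, 1.0, 0.017, 0.0]
contact_force: [-3.5, 17.4, 0.5]
gripper_width: 0.23
t 5.7 pos [ 0.5699 -0.0597  0.1349] F [-3.5 17.4  0.5] w 0.22962616867308341
need turn(tool) [-0.025 -0.     0.013] shift(tool) to knob grasp [ 0.     -0.0257  0.0015]
q [ 0.35  0.57 -0.45  1.91  0.31  0.74 -0.24]
x [0.999 0.034 0.001] y [ 0.034 -0.999 -0.025] z [-0.     0.025 -1.   ]
```

At the stop: 17 N is above the 12 N spring, and the travel is about 24 mm. I'll lift along the hinge arc, keeping an outward bias.

```bash
python3 -m creep '[[[-0.006,0,0.003,0,0.006,0,0.005],[-0.006,-0.01,0.003,0.0003,0.006,-0.005,0.005],[-0.006,-0.02,0.003,0.0006,0.006,-0.007,0.005],[-0.006,-0.02,0.003,0.0006,0.006,-0.007,0.005],[-0.006,-0.02,0.003,0.0006,0.006,-0.007,0.005]]]' 80; python3 w.py
```

```text
t: 6.12
eef_pos: [0.5728, -0.06, 0.158]
tool_rot: [-0.016, 0.999, 0.019, -0.036]
contact_force: [1.1, 14.9, -7.7]
gripper_width: 0.231
t 6.1167 pos [ 0.5728 -0.06    0.158 ] F [ 1.1 14.9 -7.7] w 0.23058948735625817
need turn(tool) [-0.033  0.071  0.017] shift(tool) to knob grasp [-0.0011 -0.0253  0.025 ]
q [ 0.36  0.56 -0.47  1.85  0.27  0.87 -0.2 ]
x [ 0.997  0.039 -0.07 ] y [ 0.037 -0.999 -0.033] z [-0.072  0.031 -0.997]
```

```bash
python3 -m creep '[[[-0.008,-0.02,0.004,0.0006,0.006,-0.007,0.005],[-0.008,-0.02,0.004,0.0006,0.006,-0.007,0.005],[-0.008,-0.02,0.004,0.0006,0.006,-0.007,0.005],[-0.008,-0.02,0.004,0.0006,0.006,-0.007,0.005],[-0.008,-0.02,0.004,0.0006,0.006,-0.007,0.005],[-0.008,-0.02,0.004,0.0006,0.006,-0.007,0.005]]]' 80; python3 w.py
```

```text
t: 6.62
eef_pos: [0.5817, -0.0597, 0.1954]
tool_rot: [-0.015, 0.995, 0.019, -0.099]
contact_force: [-0.5, 17.0, -6.5]
gripper_width: 0.233
t 6.6167 pos [ 0.5817 -0.0597  0.1954] F [-0.5 17.  -6.5] w 0.23333624385032495
need turn(tool) [-0.032  0.198  0.018] shift(tool) to knob grasp [ 0.0006 -0.024   0.0634]
q [ 0.35  0.58 -0.47  1.73  0.23  1.1  -0.17]
x [ 0.98   0.041 -0.196] y [ 0.035 -0.999 -0.034] z [-0.197  0.026 -0.98 ]
```

```bash
python3 -m creep '[[[-0.006,-0.02,0.003,0.0006,0.006,-0.007,0.005],[-0.006,-0.02,0.003,0.0006,0.006,-0.007,0.005],[-0.006,-0.02,0.003,0.0006,0.006,-0.007,0.005],[-0.006,-0.02,0.003,0.0006,0.006,-0.007,0.005],[-0.006,-0.015,0.003,0.0005,0.006,-0.005,0.005],[-0.006,-0.008,0.003,0.0003,0.005,-0.003,0.005],[-0.005,0,0.002,0,0.005,-0.001,0.005],[-0.005,0,0.002,0,0.005,-0.001,0.005],[-0.005,0,0.002,0,0.005,-0.001,0.005]]]' 80; python3 w.py
python3 - <<'E'
from h import *
S=cam('side');T=cam('top')
cv2.imwrite('pics/a3.png',np.hstack([cv2.resize(S[0]['color'][140:280,150:320,::-1],None,fx=3,fy=3,interpolation=cv2.INTER_CUBIC),cv2.resize(T[0]['color'][70:250,200:340,::-1],(327,420))]))
E
```

```text
t: 7.37
eef_pos: [0.5927, -0.0602, 0.2238]
tool_rot: [-0.021, 0.987, 0.032, -0.158]
contact_force: [-1.6, 13.5, -5.9]
gripper_width: 0.231
t 7.3667 pos [ 0.5927 -0.0602  0.2238] F [-1.6 13.5 -5.9] w 0.23092282285346818
need turn(tool) [-0.045  0.317  0.043] shift(tool) to knob grasp [ 0.0073 -0.0229  0.0935]
q [ 0.33  0.61 -0.47  1.61  0.21  1.3  -0.13]
x [ 0.948  0.069 -0.311] y [ 0.056 -0.997 -0.051] z [-0.313  0.031 -0.949]
```

View pics/a3.png

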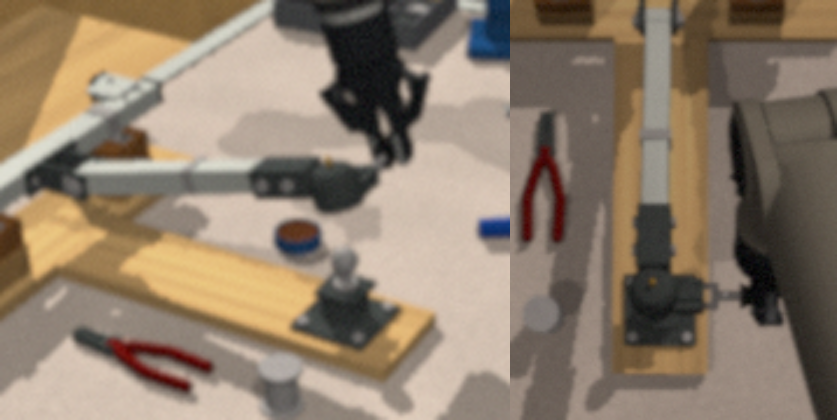

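The coupler is clear of the ball (bare ball at crop (345,262)), the loose things haven't moved, and the rise is about 92 mm. I'll go up a little more and then settle.

```bash
python3 -m creep '[[[-0.005,0,-0.003,0.0002,0.005,-0.005,0.005],[-0.005,-0.005,-0.003,0.0002,0.005,-0.005,0.005],[-0.005,0,-0.003,0.0002,0.005,-0.004,0.005],[-0.005,0,0,0,0.005,-0.002,0.005],[-0.005,0,0,0,0.005,-0.001,0.005],[-0.005,0,0,0,0.005,-0.001,0.005],[-0.005,0,0,0,0.005,-0.001,0.005],[-0.005,0,0,0,0.005,-0.001,0.005]]]' 80; python3 w.py; python3 -m creep '[[[-0.005,0,0,0,0.004,-0.001,0.005],[-0.005,0,0,0,0.004,-0.001,0.005],[-0.005,0,0,0,0.004,-0.001,0.005],[-0.005,0,0,0,0.004,-0.001,0.005]]]' 80; python3 w.py
```

```text
t: 8.13
eef_pos: [0.5954, -0.0613, 0.2298]
tool_rot: [-0.031, 0.984, 0.049, -0.169]
contact_force: [-2.0, 13.9, -5.9]
gripper_width: 0.23
t 8.1333 pos [ 0.5954 -0.0613  0.2298] F [-2.  13.9 -5.9] w 0.23049335791858344
need turn(tool) [-0.065  0.339  0.077] shift(tool) to knob grasp [ 0.0098 -0.022   0.1002]
q [ 0.34  0.62 -0.48  1.58  0.2   1.34 -0.08]
x [ 0.938  0.106 -0.33 ] y [ 0.086 -0.993 -0.077] z [-0.336  0.044 -0.941]
t: 8.47
eef_pos: [0.5953, -0.0611, 0.2274]
tool_rot: [-0.033, 0.983, 0.051, -0.172]
contact_force: [-2.7, 12.9, -6.1]
gripper_width: 0.227
t 8.4667 pos [ 0.5953 -0.0611  0.2274] F [-2.7 12.9 -6.1] w 0.22700710923008735
need turn(tool) [-0.071  0.346  0.082] shift(tool) to knob grasp [ 0.0098 -0.0214  0.098 ]
q [ 0.34  0.63 -0.48  1.58  0.2   1.34 -0.08]
x [ 0.935  0.112 -0.335] y [ 0.089 -0.993 -0.083] z [-0.342  0.048 -0.938]
```

```bash
python3 -m creep '[[[-0.005,0.002,0,0,0.004,-0.003,0.005],[-0.005,0.002,0,0,0.004,-0.002,0.005],[-0.005,0.002,0,0,0.004,-0.002,0.005],[-0.005,0.002,0,0,0.004,-0.002,0.005]]]' 80
python3 - <<'E'
from h import *
for i in range(6):
    C=cam('side' if i%2 else 'top'); o=get_obs(); print(o['t'],o['eef_pos'].round(4),o['contact_force'].round(1),abs(o['joint_vel']).max().round(4))
S=cam('side'); cv2.imwrite('pics/a4.png',S[0]['color'][:,:,::-1])
# gold nipple atop the cup in side view: depth-derived coupler height
cv2.imwrite('pics/a5.png',cv2.resize(S[0]['color'][170:270,230:330,::-1],None,fx=6,fy=6,interpolation=cv2.INTER_CUBIC))
h=cv2.cvtColor(S[0]['color'],cv2.COLOR_RGB2HSV)
E
```

```text
t: 8.8
eef_pos: [0.5958, -0.0614, 0.2291]
tool_rot: [-0.037, 0.983, 0.052, -0.173]
contact_force: [-2.4, 13.2, -6.5]
gripper_width: 0.233
8.85 [ 0.5958 -0.0614  0.2291] [-3.  11.8 -6.6] 0.0036
8.9 [ 0.5958 -0.0615  0.2291] [-2.3 12.7 -7.4] 0.0022
8.95 [ 0.5958 -0.0614  0.2291] [-2.2 12.4 -7. ] 0.0025
9.0 [ 0.5958 -0.0614  0.2291] [-1.7 11.5 -7.2] 0.0028
9.05 [ 0.5958 -0.0614  0.2291] [-2.9 12.4 -6.7] 0.0019
9.1 [ 0.5958 -0.0615  0.2291] [-2.  12.2 -7.1] 0.0014
```

View pics/a4.png

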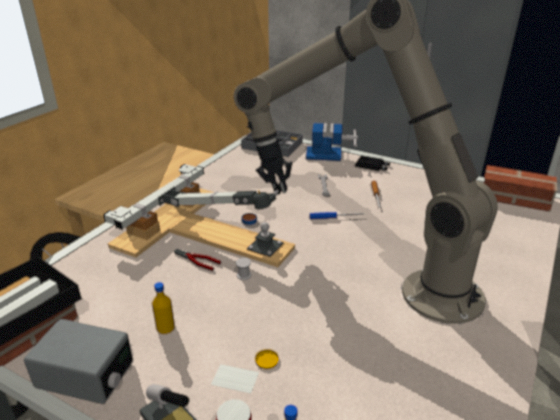

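View pics/a5.png

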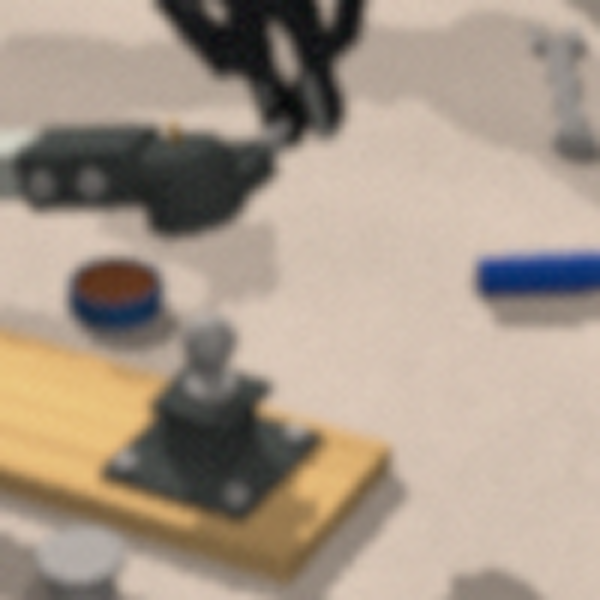

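The coupler hangs clear above the bare ball, the fingers hold the knob, and nothing has moved on the bench. One height cross-check from the yellow nipple on the cup, then I'll hand in.

Run:
```python
from h import *
from station import hand_in
S=cam('side')
for u,v in((259,192),(259,193),(258,194)): print(depthpt(S,u,v).round(4))
print(get_obs()['eef_pos'])
print(hand_in())
```

```text
[0.5822 0.0645 0.2156]
[0.5802 0.0678 0.2142]
[0.5862 0.0642 0.2074]
[ 0.59579096 -0.061398    0.22911822]
the job is handed in; nothing more can be done
None
```

I gripped the latch knob by its waist and pulled it sideways to its stop. With it held out, I lifted the drawbar off the ball along its hinge arc and handed the job in still holding it.

- **Latch:** the tool travelled about 24–26 mm while the coupler still sat on the ball. The force there reached 17 N, above the 12 N spring, so it was against the stop.
- **Height:** the tool pose puts the knob about 97 mm higher than it sat. Depth on the cup top gives roughly 95 mm (about 0.215 m, against about 0.12 m at the start). The two agree to a few millimetres.
- **Steadiness:** over the last 0.3 s the TCP stayed within 0.1 mm. Outside force on the tool was about 12 N sideways and 7 N down, consistent with the spring and the drawbar's weight.
- **Bench:** the last side picture shows the ball bare and the loose things apparently where they were. I compared the pictures by eye only and did not measure each item.

Two things went less than smoothly. The approach overshot 17 mm sideways above the knob, touching nothing, and I corrected it before descending. The hold sagged 2–3 mm under load, and I made that up before handing in.

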